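# Refit the lid of a cuvette case with its loose hinge pin

### The arm

A 7-joint arm with a two-finger parallel gripper is mounted at the origin on the work surface; the furniture and walls round the work are solid. World frame = base frame: x ahead of the robot, y to its left, z up, the work surface at z = 0. Lengths are in m, angles in rad, forces in N, time in s.
With the tool pointing down it reaches from about 0.425 to 0.875 m from the base axis. Payload 4.7 kg.
Tool frame: the origin (TCP) lies midway between the tips of the shut fingers; the grasp point (between the pads) lies 19 mm behind it (env.grip_point_offset is the distance from the TCP to the grasp point, in m); z points along the fingers, y is the line along which they close (so a half turn about z gives the same grasp; the last joint's range is limited). The gripper opens to 87 mm and grips with 3 to 60 N. Pads are 19 mm wide; open, the fingers measure 117 mm over their backs; the gripper's body (75 mm by 190 mm) begins 51 mm behind the grasp point.
Start: joints at [1.306, 0.321, -0.07, 1.45, 0.023, 1.371, -0.057], TCP at [0.179, -0.625, 0.223] pointing down, gripper open.
Joint ranges: [-2.86, 2.86], [-0.3, 2.09], [-1.38, 1.24], [0.06, 2.45], [-1.56, 4.7], [0.09, 2.05], [-2.69, 2.69]. Speed limits (rad/s): [2.57, 2.57, 3.14, 3.14, 3.14, 3.14, 3.14].

### API

Orientations are given as a unit quaternion [x, y, z, w].
In Python, from workcell import env, vision gives the robot as it stands.
- The arm moves only by the tool drive_tool, never from a script. Its argument "commands" is a list of rows, each a list of 3 entries, a list of its own where there are three numbers: the shift along the tool's x, y, z in cm, then the turn about the tool's z in degrees, then the finger opening in cm, from 0 to 8.7. A call has 1 to 5 rows; each row shifts and turns the commanded pose from where the row before left it, along the tool's axes as they then stand; what a row does not reach is not made up. A row lasts 1/8 s, in which the tool goes at most 62.5 mm and 10.7 degrees, less where a joint would pass 70% of its speed; a pose out of reach is approached as far as the arm can. A call with a gripper value outside its range is refused whole. The fingers move at their own pace and stop on an object; the grip force is fixed at half the most. Time passes only in rows, so rows that do not move let the fingers close. It gives the time, the measured TCP pose, the force, the opening and the grip force at its end, in the units of the state.
- env.get_state(): the state, without advancing time (a new reading comes with each control period).
- vision.read_camera(name): name is "scene" or "top"; returns the picture (384x512x3 uint8, blue, green, red); there is no depth.
- vision.get_calibration(name): a dict with "camera_matrix" (3x3 intrinsics, pixels), "view" (4x4, takes a point from world to camera coordinates). Camera axes: x right, y down, z forward; pixel columns grow to the right and rows downward; lengths in m; the calibration is good to about 2 mm. A picture is of the moment at which its call begins. get_calibration takes no time and is no camera call.
- env.sign_off(): hands the job in; it is judged then, once.
The state is a dict: "clock": time; "joints": joint angles; "joint_vel": joint speeds; "joint_efforts": joint torques, N m; "ee_pos": TCP position; "eef_rot": TCP orientation; "force": force on the tool from outside, world axes, zero at the start; "torque": the same for the moment, N m; "grip_width": finger opening in m; "grip_force": force on a finger pad.
Only numpy, scipy, OpenCV 4.12 (cv2) and the standard library are available. Lean on these libraries where they do the work, as an engineer would, in place of code of your own. Each camera call takes 0.05 s, during which the arm holds its last target. There are 200 camera calls.

### The job

Refit the lid of the cuvette case: slide the lid over to the hinge side until its two knuckles stand in line between the case's three, then push the red-headed hinge pin along its channel through all five knuckles until its head is fully home against the first one. Leave the lid lying flat on the case, and do not disturb the vial, the beaker or the timer.

Things in the scene. Friction and masses are not known exactly. Their poses are not given: they have to be found in the camera images.
- case: Grey open case fixed to the bench, 150 (x) x 172 (y) mm, rim at z = 60. Origin: bench level under its centre, z up; yaw varies. Its -x side is the hinge side and faces the robot. Side rails (inner faces y = +-86, tops z = 72) let the lid slide only along x, 1.5 mm play each side. All case numbers are in mm in this frame.
- hinge_mid (a point): Middle of the hinge axis: case x = -90, y = 0, z = 73; the axis runs along case y. Three fixed dark steel knuckles, outer diameter 24, bore 11.4, at case y = -80 to -52, -16 to 16 and 52 to 80. Their round front faces reach to x = -102; before and below them is free space down to the bench.
- channel_end (a point): Outer end of the open aluminium channel that carries the pin, on its floor (case x = -90, y = -265, z = 64). The channel is in line with the hinge and runs from here to the first knuckle at case y = -80; floor z = 64, its two lips reach up to z = 70 at x = -103 and -77.
- lid: Loose white hood, 138 x 169 x 27 mm, about 0.3 kg, lying on the case's rim between the rails; axes as the case's. Origin on its underside (z = 60 of the case); body from its x = -63 to 75. Starts 25 to 40 mm too far to the case's +x. 2 to 6 N slides it. It fits the hinge when its origin is 0 +-6 mm from the case's in x: where exactly is not measured, see lid_edge.
- lid_edge (a point): Middle of the lid's hinge-side edge. A steel leaf here bears two knuckles (diameter 24, bore 11.4) at lid y = -48 to -20 and 20 to 48, 13 mm above the lid's underside. Slotted screw holes (tight, no slip) put their axis anywhere from lid x = -96 to -84, other each time. The pin enters if they are within about 2 mm of the hinge axis; else it stops dead at case y = -48.
- lid_handle (a point): Centre of the top of the lid's black rib handle: 10 mm thick (lid x = -15 to -5), 70 long along y, 24 high (51 to 27 mm above the underside). Pushed on past the hinge, the lid stops against the fixed knuckles at about case x = -15; its knuckles then stand 9 to 21 mm proud on the -x side. In line = front faces of all knuckles flush (case x = -102).
- pin: Loose steel hinge pin, diameter 9, shank 168 mm, chamfered nose (tip diameter 7), 0.1 kg, lying in the channel with only its nose in the first knuckle. Origin: on its axis at the inner face of the head; y points along the shank to the nose. Slides easily (about 1 N). Home: origin at case y = -80, head against the first knuckle, nose 8 mm out of the last.
- pin_head (a point): Centre of the outer flat face of the pin's red head (diameter 18, 14 mm long), where it can be pushed; 73 mm above the bench, 9 mm above the channel floor.
- vial: Glass vial with red cap, diameter 25, 60 mm tall, loose, upright on the bench on the hinge side of the case, left of the robot's view. Origin under its centre.
- beaker: Small beaker, diameter 46, 57 mm tall, loose, upright on the bench beyond the case's +y side. Origin under its centre.
- timer: White lab timer, 70 x 62 x 18 mm, loose, lying on the bench at the case's -y side, behind the channel. Origin under its centre.
Not all that is in view belongs to the job. Of the things shaped like the pin, the steel one is meant.

How it is judged:
By the outcome, as a careful person would: the job done as asked, in the order asked, and still so for the second after the job is handed in, with the robot touching nothing.
It also fails if it takes over 58 s, if anything falls off the work surface, if the arm or the gripper's body presses on something with over 40 N, if the wrist force passes 120 N, or if a joint passes its speed limit or range.

## Working session

There is one attempt and no reset: what is moved stays moved. The work goes in short steps, Python scripts to look and compute and a tool call to move; the robot and the scene stay as the last step left them, time stands still between calls to the robot, and variables do not carry over. Pictures are saved under pics/ and viewed, at most 10 in all, crops included, and the job is handed in when it is done.

Besides the shell and the picture viewer there is one more tool, called after "Emit:" as name(argument=value, ...), one argument or row to a line, values as JSON. drive_tool: Moves the arm, as the interface text tells. Its arguments: {"type":"object","properties":{"commands":{"type":"array","items":{"type":"array"}}},"required":["commands"]}

```bash
mkdir -p pics
python3 - <<'E'
from workcell import env, vision
import cv2,numpy as np
np.set_printoptions(precision=4,suppress=True)
for n in("scene","top"):
    im=vision.read_camera(n); cv2.imwrite(f"pics/{n}0.png",im)
    c=vision.get_calibration(n); print(n,c["camera_matrix"],c["view"])
a=cv2.imread("pics/scene0.png");b=cv2.imread("pics/top0.png")
cv2.imwrite("pics/s0.png",cv2.resize(a,(784,588)));cv2.imwrite("pics/t0.png",cv2.resize(b,(784,588)))
s=env.get_state();print(s["clock"],s["ee_pos"],s["eef_rot"],s["grip_width"])
E
```

```text
scene [[430.2172   0.     257.8343]
 [  0.     430.2172 191.1047]
 [  0.       0.       1.    ]] [[-0.7512 -0.66    0.0088  0.4774]
 [-0.5014  0.562  -0.6578  0.3217]
 [ 0.4292 -0.4986 -0.7531  0.7267]
 [ 0.      0.      0.      1.    ]]
top [[398.3009   0.     253.2184]
 [  0.     398.3009 188.136 ]
 [  0.       0.       1.    ]] [[ 0.0291 -0.9995  0.0118  0.0212]
 [-0.9959 -0.03   -0.085   0.5966]
 [ 0.0853 -0.0092 -0.9963  1.0331]
 [ 0.      0.      0.      1.    ]]
0.1 [ 0.1787 -0.6244  0.2216] [ 0.9903  0.139  -0.0002 -0.0009] 0.08681794646837787
```

View pics/s0.png

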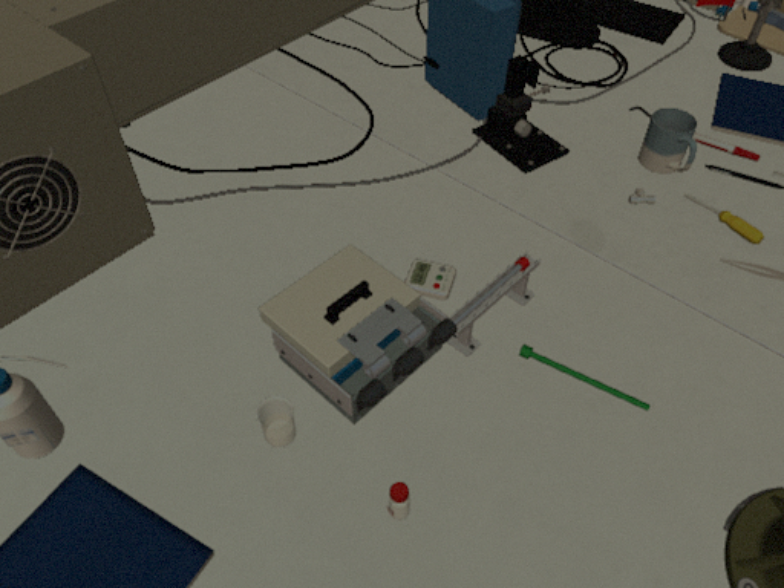

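View pics/t0.png

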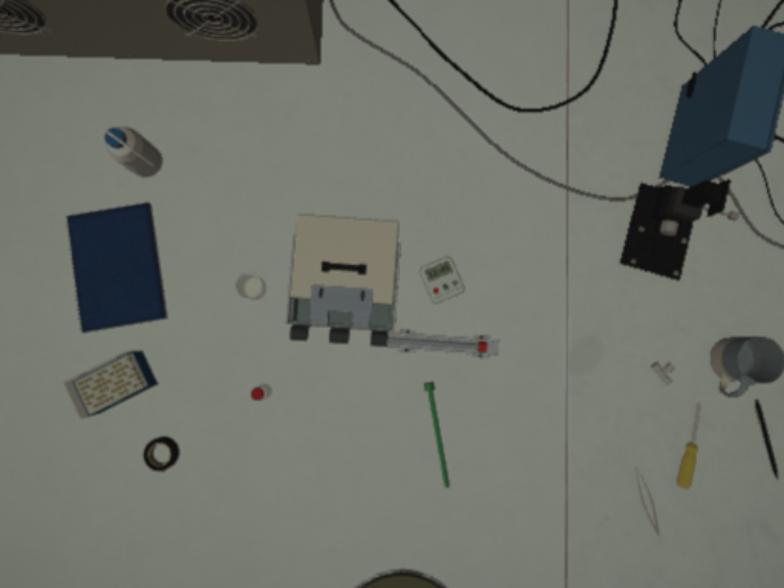

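In the scene picture the lid is at (340,305), and the steel pin with its red head is in the channel, head at (523,264) in scene and (483,347) in top. The other pin-like thing is the green rod at scene (525,350) / top (430,385). It lies loose on the bench and isn't steel, so the red-headed one in the channel is meant. I'll confirm that in an enlarged crop.

Run:
```python
import cv2
a=cv2.imread("pics/scene0.png");b=cv2.imread("pics/top0.png")
f=lambda im,x,y,w,h,s:cv2.convertScaleAbs(cv2.resize(im[y:y+h,x:x+w],None,fx=s,fy=s,interpolation=cv2.INTER_CUBIC),alpha=1.5)
cv2.imwrite("pics/tc.png",f(b,180,135,155,105,5));cv2.imwrite("pics/sc.png",f(a,165,155,195,125,4))
```

```text
(no output)
```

View pics/tc.png

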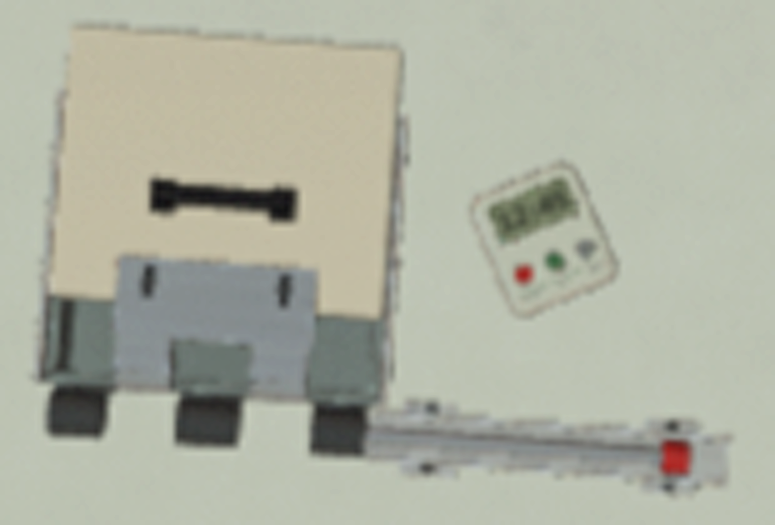

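View pics/sc.png

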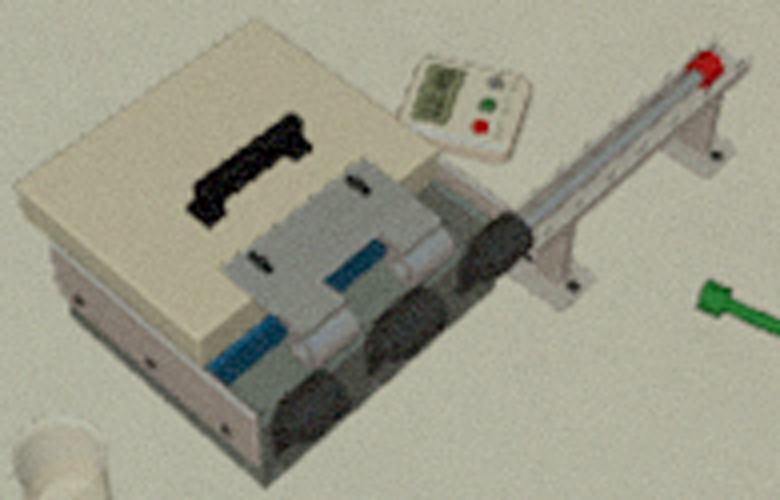

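The enlarged crops confirm it. The grey steel shank with its red head lies in the channel, head at top crop (676,457) and scene crop (706,67), while the green rod is on the bench. The lid's two pale knuckles stand behind the line of the three dark ones.

```bash
cat > h.py <<'E'
import numpy as np
from workcell import vision
from scipy.optimize import least_squares
np.set_printoptions(precision=4,suppress=True)
C={n:vision.get_calibration(n) for n in("scene","top")}
def proj(n,p):
    K,V=C[n]["camera_matrix"],C[n]["view"]; c=np.atleast_2d(p)@V[:3,:3].T+V[:3,3]; q=c@K.T; return q[:,:2]/q[:,2:]
def back(n,px,z):   # world point at height z seen at px
    K,V=C[n]["camera_matrix"],C[n]["view"]; R=V[:3,:3]; o=-R.T@V[:3,3]
    d=R.T@np.linalg.solve(K,[*px,1.]); return o+d*(z-o[2])/d[2]
tc=lambda u,v:np.array([180+(u+.5)/5-.5,135+(v+.5)/5-.5])
sc=lambda u,v:np.array([165+(u+.5)/4-.5,155+(v+.5)/4-.5])
def c2w(P,p):
    x,y,a=P; c,s=np.cos(a),np.sin(a); p=np.atleast_2d(p)/1000.
    return np.c_[x+c*p[:,0]-s*p[:,1],y+s*p[:,0]+c*p[:,1],p[:,2]]
def w2c(P,w):
    x,y,a=P; c,s=np.cos(a),np.sin(a); d=np.array(w)-[x,y,0]; return 1000*np.array([c*d[0]+s*d[1],-s*d[0]+c*d[1],d[2]])
E
python3 - <<'E'
from h import *
for n in C: V=C[n]["view"];print(n,"cam at",-V[:3,:3].T@V[:3,3])
obs=[("top",tc(77.5,411.5),(-90,66,73)),("top",tc(209,421),(-90,0,73)),("top",tc(338,430),(-90,-66,73)),
("scene",sc(312,408),(-90,66,73)),("scene",sc(405,330),(-90,0,73)),("scene",sc(497,250),(-90,-66,73)),
]
def f(P,o=obs): return np.concatenate([proj(n,c2w(P,p))[0]-px for n,px,p in o])
for o in(obs,obs[:3],obs[3:]):
    r=least_squares(f,[.6,.05,0],args=(o,));print(r.x,r.fun)
r=least_squares(f,[.6,.05,0]);P=r.x
hw=[back("top",tc(676.5,457),.073),back("scene",sc(706,67),.073)]
print("pinhead c",hw,[w2c(P,h) for h in hw])
for n,px in(("top",tc(223,198)),("scene",sc(250,165))):
    h=back(n,px,.108);print("handle",n,h,w2c(P,h))
for px in(sc(327,340),sc(425,255)): print("lid kn",w2c(P,back("scene",px,.073)))
for px in(tc(143,387),tc(283,400)): print("lid kn front top",w2c(P,back("top",px,.073)))
for t,z in((tc(264,392),.0),): pass
print("vial",back("top",((258+1.5)*512/784,393*512/784),.06),"beaker",back("top",(252*512/784,287*512/784),.05))
E
```

```text
scene cam at [0.208  0.4966 0.7547]
top cam at [0.5054 0.0486 1.0797]
[ 0.5995  0.1157 -0.0432] [-0.8727  0.835  -1.0049  0.8382 -0.6562  0.94   -0.5805 -0.4075  0.4158
 -1.8362 -0.1175 -1.2289]
[ 0.6018  0.1138 -0.0415] [-0.0258  0.0083 -0.1601 -0.0333  0.1861  0.0238]
[ 0.5976  0.1172 -0.0465] [-0.6053  0.7366  0.5221 -0.7123  0.1122 -0.1253]
pinhead c [array([ 0.5006, -0.119 ,  0.073 ]), array([ 0.498 , -0.1197,  0.073 ])] [array([ -88.7185, -238.6839,   73.    ]), array([ -91.2448, -239.5807,   73.    ])]
handle top [0.6208 0.1118 0.108 ] [ 21.4472  -2.9656 108.    ]
handle scene [0.6136 0.1183 0.108 ] [ 13.9782   3.212  108.    ]
lid kn [-69.5292  33.9564  73.    ]
lid kn [-68.5096 -36.412   73.    ]
lid kn front top [-73.088  32.153  73.   ]
lid kn front top [-74.4955 -38.7061  73.    ]
vial [0.4127 0.2456 0.06  ] beaker [0.5885 0.2685 0.05  ]
```

```bash
cat >> h.py <<'E'
def plan(tgt,yawdeg,n,zd=None):
    from workcell import env
    from scipy.spatial.transform import Rotation as R
    s=env.get_state(); p=np.array(s["ee_pos"]); r=R.from_quat(s["eef_rot"]); xa=r.as_matrix()[:,0]
    yaw=np.degrees(np.arctan2(xa[1],xa[0])); turn=-((yawdeg-yaw+180)%360-180)
    print("t",s["clock"],"pos",p,"yaw",yaw,"tilt z",r.as_matrix()[:,2],"F",s["force"],"w",s["grip_width"])
    step=(np.array(tgt)-p)/n; y=np.radians(yaw)
    for i in range(n):
        print([[round(100*v,1) for v in (np.cos(y)*step[0]+np.sin(y)*step[1],np.sin(y)*step[0]-np.cos(y)*step[1],-step[2])],round(turn/n,1)])
        y-=np.radians(turn/n)
E
python3 -c "
from h import *
plan([.6205,.114,.20],87.5,15)"
```

```text
t 0.1 pos [ 0.1787 -0.6244  0.2216] yaw 15.976811293084545 tilt z [-0.0006  0.0016 -1.    ] F [-0.2487  0.0665  0.4944] w 0.08681794646837787
[[np.float64(4.2), np.float64(-3.9), np.float64(0.1)], np.float64(-4.8)]
[[np.float64(4.5), np.float64(-3.6), np.float64(0.1)], np.float64(-4.8)]
[[np.float64(4.8), np.float64(-3.2), np.float64(0.1)], np.float64(-4.8)]
[[np.float64(5.0), np.float64(-2.8), np.float64(0.1)], np.float64(-4.8)]
[[np.float64(5.2), np.float64(-2.3), np.float64(0.1)], np.float64(-4.8)]
[[np.float64(5.4), np.float64(-1.9), np.float64(0.1)], np.float64(-4.8)]
[[np.float64(5.6), np.float64(-1.4), np.float64(0.1)], np.float64(-4.8)]
[[np.float64(5.7), np.float64(-1.0), np.float64(0.1)], np.float64(-4.8)]
[[np.float64(5.7), np.float64(-0.5), np.float64(0.1)], np.float64(-4.8)]
[[np.float64(5.7), np.float64(-0.0), np.float64(0.1)], np.float64(-4.8)]
[[np.float64(5.7), np.float64(0.5), np.float64(0.1)], np.float64(-4.8)]
[[np.float64(5.7), np.float64(0.9), np.float64(0.1)], np.float64(-4.8)]
[[np.float64(5.6), np.float64(1.4), np.float64(0.1)], np.float64(-4.8)]
[[np.float64(5.4), np.float64(1.9), np.float64(0.1)], np.float64(-4.8)]
[[np.float64(5.3), np.float64(2.3), np.float64(0.1)], np.float64(-4.8)]
```

Emit:
drive_tool(
  commands=[
    [[4.2,-3.9,0.1],-4.8,6],
    [[4.5,-3.6,0.1],-4.8,6],
    [[4.8,-3.2,0.1],-4.8,6],
    [[5.0,-2.8,0.1],-4.8,6],
    [[5.2,-2.3,0.1],-4.8,6],
  ],
)

```text
clock: 0.72
ee_pos: [0.3261, -0.3765, 0.2172]
eef_rot: [0.939, 0.343, -0.0, -0.0]
force: [0.8, 0.6, 0.8]
grip_width: 0.0602
grip_force: 0.0
```

Emit:
drive_tool(
  commands=[
    [[5.4,-1.9,0.1],-4.8,6],
    [[5.6,-1.4,0.1],-4.8,6],
    [[5.7,-1.0,0.1],-4.8,6],
    [[5.7,-0.5,0.1],-4.8,6],
    [[5.7,0,0.1],-4.8,6],
  ],
)

```text
clock: 1.35
ee_pos: [0.4727, -0.1301, 0.2124]
eef_rot: [0.847, 0.531, -0.0, 0.0]
force: [0.7, -0.2, 0.5]
grip_width: 0.06
grip_force: 0.0
```

Emit:
drive_tool(
  commands=[
    [[5.7,0.5,0.1],-4.8,6],
    [[5.7,0.9,0.1],-4.8,6],
    [[5.6,1.4,0.1],-4.8,6],
    [[5.4,1.9,0.1],-4.8,6],
    [[0,0,0],0,6],
  ],
)

```text
clock: 1.98
ee_pos: [0.5897, 0.0721, 0.2076]
eef_rot: [0.745, 0.667, 0.001, -0.002]
force: [-0.6, -1.0, -0.2]
grip_width: 0.0602
grip_force: 0.0
```

```bash
python3 -c "
from h import *
plan([.6205,.114,.14],87.5,2)"
```

```text
t 1.975 pos [0.5897 0.0721 0.2076] yaw 83.67468870369639 tilt z [-0.0015  0.0046 -1.    ] F [-0.5982 -0.9813 -0.2152] w 0.060201484273264154
[[np.float64(2.3), np.float64(1.3), np.float64(3.4)], np.float64(-1.9)]
[[np.float64(2.2), np.float64(1.4), np.float64(3.4)], np.float64(-1.9)]
```

Emit:
drive_tool(
  commands=[
    [[2.3,1.3,3.4],-1.9,6],
    [[2.2,1.4,3.4],-1.9,6],
    [[0,0,2.4],0,6],
    [[0,0,2.3],0,6],
    [[0,0,0],0,6],
  ],
)

```text
clock: 2.6
ee_pos: [0.6204, 0.1065, 0.0924]
eef_rot: [0.726, 0.688, -0.001, -0.0]
force: [-0.2, 0.4, 0.8]
grip_width: 0.0599
grip_force: 0.0
```

Run:
```python
from h import *
import cv2
b=vision.read_camera("top");a=vision.read_camera("scene")
cv2.imwrite("pics/top1.png",b);cv2.imwrite("pics/scene1.png",a)
f=lambda im,x,y,w,h,s:cv2.convertScaleAbs(cv2.resize(im[y:y+h,x:x+w],None,fx=s,fy=s,interpolation=cv2.INTER_CUBIC),alpha=1.5)
cv2.imwrite("pics/c1.png",f(a,165,155,195,125,4))
plan([.6205,.114,.093],87.5,1)
```

```text
t 2.7 pos [0.6207 0.1066 0.0934] yaw 86.89300282659454 tilt z [-0.0008 -0.001  -1.    ] F [-0.5564  0.0158  0.4086] w 0.06005965415713091
[[np.float64(0.7), np.float64(-0.1), np.float64(0.0)], np.float64(-0.6)]
```

View pics/c1.png

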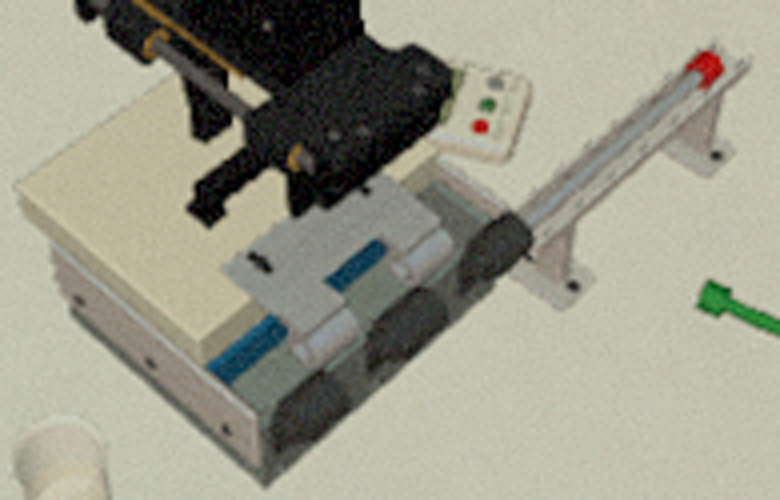

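The crop shows the open fingers straddling the black handle at about (250,160), with the lid unmoved. I'll centre and close now.

Emit:
drive_tool(
  commands=[
    [[0.6,0,0],-0.6,3],
    [[0,0,0],0,0.5],
    [[0,0,0],0,0.5],
    [[0,0,0],0,0.5],
    [[0,0,0],0,0.5],
  ],
)

```text
clock: 3.32
ee_pos: [0.6214, 0.1138, 0.0935]
eef_rot: [0.722, 0.692, -0.0, 0.0]
force: [0.4, -0.5, 0.1]
grip_width: 0.0179
grip_force: 0.0
```

Emit:
drive_tool(
  commands=[
    [[0,0,0],0,0.5],
    [[0,0,0],0,0.5],
    [[0,0,0],0,0.5],
  ],
)

```text
clock: 3.7
ee_pos: [0.6213, 0.1139, 0.0935]
eef_rot: [0.722, 0.692, -0.0, 0.0]
force: [0.1, -0.3, 0.2]
grip_width: 0.0099
grip_force: 30.0
```

Emit:
drive_tool(
  commands=[
    [[0,-0.8,0],0,0.5],
    [[0,-0.8,0],0,0.5],
    [[0,-0.8,0],0,0.5],
    [[0,0,0],0,0.5],
  ],
)

```text
clock: 4.2
ee_pos: [0.596, 0.115, 0.0935]
eef_rot: [0.722, 0.692, -0.001, -0.0]
force: [-0.3, -0.1, -0.4]
grip_width: 0.0096
grip_force: 30.0
```

Run:
```python
from h import *
import cv2
b=np.mean([vision.read_camera("top") for _ in range(4)],0).astype(np.uint8);a=np.mean([vision.read_camera("scene") for _ in range(4)],0).astype(np.uint8)
cv2.imwrite("pics/top2.png",b);cv2.imwrite("pics/scene2.png",a)
f=lambda im,x,y,w,h,s:cv2.convertScaleAbs(cv2.resize(im[y:y+h,x:x+w],None,fx=s,fy=s,interpolation=cv2.INTER_CUBIC),alpha=1.5)
t=f(b,182,195,80,35,9);s=f(a,225,200,80,70,6.5)
s=f(a,225,200,80,35,9)
s=f(a,225,203,80,56,6)
o=np.zeros((600,800,3),np.uint8);h=min(315,t.shape[0]);o[:h,:720]=t[:h];o[:,0:0]=0
k=f(a,225,206,88,62,4.5);o[318:318+279,:396]=k
cv2.imwrite("pics/c2.png",o)
plan([.6205,.114,.093],87.5,1)
```

```text
t 4.6 pos [0.5973 0.1151 0.0935] yaw 87.57707849109624 tilt z [-0.0005  0.     -1.    ] F [-2.2766 -0.2003  1.7083] w 0.009773920514522878
[[np.float64(-0.0), np.float64(2.3), np.float64(0.0)], np.float64(0.1)]
```

View pics/c2.png

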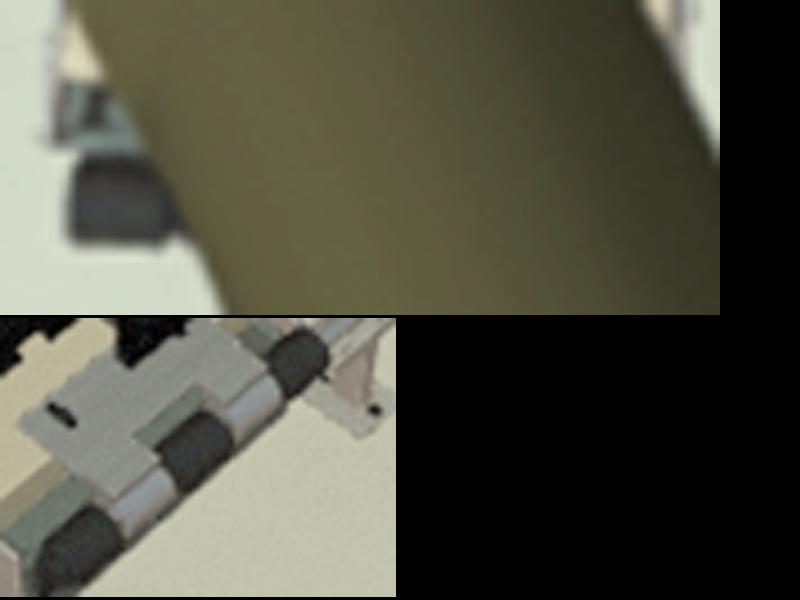

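The crop shows the arm hiding the top view. In the scene view the pale lid knuckles are now nearly in line with the dark ones. I'll rectify the hinge plane and measure how far off they are.

```bash
cat >> h.py <<'E'
Ps=[0.5976,0.1172,-0.0465]
def rect(img,n="scene",P=Ps,z=73,xs=np.arange(-125,-55,.5),ys=np.arange(90,-90,-.5)):
    import cv2
    X,Y=np.meshgrid(xs,ys,indexing="ij"); q=proj(n,c2w(P,np.c_[X.ravel(),Y.ravel(),np.full(X.size,z)])).astype(np.float32).reshape(*X.shape,2)
    return cv2.remap(img,q[...,0],q[...,1],cv2.INTER_CUBIC)
E
python3 - <<'E'
from h import *
import cv2
a=cv2.imread("pics/scene2.png");r=rect(a)
cv2.imwrite("pics/r2.png",cv2.convertScaleAbs(cv2.resize(r[::-1],None,fx=2.2,fy=2.2),alpha=1.6))
g=r.astype(float).mean(2)
xs=np.arange(-125,-55,.5)
print("x    ",[66,34,0,-34,-66])
for i in range(0,140,2):
    print(xs[i],*[int(g[i,int((90-y)*2)-14:int((90-y)*2)+14].mean()) for y in(66,34,0,-34,-66)])
E
```

```text
x     [66, 34, 0, -34, -66]
-125.0 123 124 125 124 102
-124.0 123 125 125 124 101
-123.0 123 124 125 123 101
-122.0 124 124 125 123 101
-121.0 124 125 125 123 102
-120.0 124 125 125 124 102
-119.0 124 125 125 124 101
-118.0 123 125 125 124 101
-117.0 123 125 125 124 101
-116.0 124 125 125 124 102
-115.0 124 125 125 123 101
-114.0 124 124 125 124 100
-113.0 124 125 125 124 100
-112.0 124 125 125 124 101
-111.0 124 125 125 124 101
-110.0 124 126 125 124 102
-109.0 125 126 125 125 102
-108.0 127 127 127 127 102
-107.0 127 127 127 127 101
-106.0 119 120 121 121 99
-105.0 100 102 103 104 97
-104.0 73 77 77 81 94
-103.0 48 56 53 60 84
-102.0 33 51 35 50 64
-101.0 25 56 26 53 40
-100.0 24 64 25 61 26
-99.0 27 71 27 69 24
-98.0 30 77 31 76 28
-97.0 33 82 34 82 32
-96.0 34 87 35 87 34
-95.0 34 90 35 90 35
-94.0 35 92 35 92 34
-93.0 36 93 36 93 34
-92.0 36 94 35 94 35
-91.0 36 96 36 95 36
-90.0 35 98 37 96 36
-89.0 36 98 37 97 36
-88.0 37 98 36 98 35
-87.0 37 98 37 97 34
-86.0 36 96 37 93 34
-85.0 36 88 37 87 35
-84.0 35 79 36 79 35
-83.0 34 74 35 77 36
-82.0 34 79 33 81 39
-81.0 33 86 31 86 40
-80.0 30 90 30 88 41
-79.0 26 91 27 89 39
-78.0 25 90 25 89 39
-77.0 32 90 29 89 42
-76.0 46 89 41 87 49
-75.0 61 89 56 86 58
-74.0 71 88 68 86 64
-73.0 75 87 74 87 66
-72.0 75 86 75 86 67
-71.0 74 86 74 86 67
-70.0 74 87 73 85 67
-69.0 74 88 73 86 67
-68.0 74 89 72 87 67
-67.0 73 89 70 87 66
-66.0 73 89 72 87 66
-65.0 74 89 81 89 68
-64.0 74 90 90 92 70
-63.0 73 90 94 94 72
-62.0 73 90 94 94 72
-61.0 76 91 92 92 72
-60.0 80 93 92 90 74
-59.0 84 94 92 90 79
-58.0 85 93 92 90 83
-57.0 84 91 92 90 84
-56.0 84 91 91 90 84
```

View pics/r2.png

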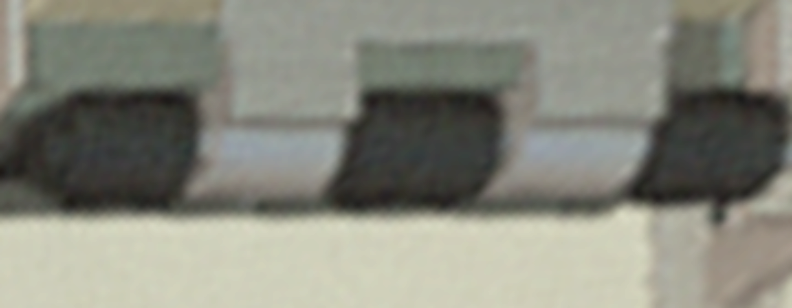

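Rectified, all five front edges lie together near x = -102: the dark ones at -102 and the pale ones at about -101.7, with the strip's contribution removed. The lid is in line to about 1 mm, so I'll release it and rise.

Emit:
drive_tool(
  commands=[
    [[0,0,0],0,3],
    [[0,0,0],0,3],
    [[0,0,-3],0,3],
    [[0,0,-4],0,3],
    [[0,0,0],0,0],
  ],
)

```text
clock: 5.22
ee_pos: [0.5999, 0.1159, 0.1672]
eef_rot: [0.722, 0.692, 0.003, 0.002]
force: [0.2, 0.3, -0.2]
grip_width: 0.0252
grip_force: 0.0
```

```bash
python3 -c "
from h import *
plan([.499,-.149,.16],87.5,5)"
```

```text
t 5.225 pos [0.5999 0.1159 0.1672] yaw 87.57108336912323 tilt z [ 0.007   0.0009 -1.    ] F [ 0.2023  0.2616 -0.1787] w 0.025207027318578233
[[np.float64(-5.4), np.float64(-1.8), np.float64(0.1)], np.float64(0.0)]
[[np.float64(-5.4), np.float64(-1.8), np.float64(0.1)], np.float64(0.0)]
[[np.float64(-5.4), np.float64(-1.8), np.float64(0.1)], np.float64(0.0)]
[[np.float64(-5.4), np.float64(-1.8), np.float64(0.1)], np.float64(0.0)]
[[np.float64(-5.4), np.float64(-1.8), np.float64(0.1)], np.float64(0.0)]
```

Emit:
drive_tool(
  commands=[
    [[-5.4,-1.8,0.1],0,0],
    [[-5.4,-1.8,0.1],0,0],
    [[-5.4,-1.8,0.1],0,0],
    [[-5.4,-1.8,0.1],0,0],
    [[-5.4,-1.8,0.1],0,0],
  ],
)

```text
clock: 5.85
ee_pos: [0.4949, -0.1529, 0.1579]
eef_rot: [0.722, 0.692, -0.0, 0.0]
force: [1.2, 0.0, 0.2]
grip_width: 0.0003
grip_force: 0.0
```

Emit:
drive_tool(
  commands=[
    [[0,0,0],0,0],
    [[0,0,0],0,0],
  ],
)

```text
clock: 6.1
ee_pos: [0.496, -0.1505, 0.1581]
eef_rot: [0.722, 0.692, 0.0, -0.0]
force: [0.9, 1.2, 0.9]
grip_width: 0.0004
grip_force: 0.0
```

Run:
```python
from h import *
import cv2
b=np.mean([vision.read_camera("top") for _ in range(4)],0).astype(np.uint8);a=np.mean([vision.read_camera("scene") for _ in range(4)],0).astype(np.uint8)
cv2.imwrite("pics/top3.png",b);cv2.imwrite("pics/scene3.png",a)
rs=rect(a);rt=rect(b,"top",[.6018,.1138,-.0415]);xs=np.arange(-125,-55,.5)
f=lambda r:cv2.convertScaleAbs(cv2.resize(r[::-1],None,fx=2.2,fy=2),alpha=1.6)
cv2.imwrite("pics/r3.png",np.vstack([f(rs),f(rt)]))
for i in range(40,60,2): print(xs[i],*[int(r.astype(float).mean(2)[i,int((90-y)*2)-14:int((90-y)*2)+14].mean()) for r in(rs,rt) for y in(66,34,0,-34,-66)])
plan([.499,-.149,.075],87.5,2)
```

```text
-105.0 95 97 97 99 93 136 140 133 141 130
-104.0 68 73 72 77 89 124 137 119 139 115
-103.0 44 54 48 57 79 104 131 98 132 94
-102.0 29 48 31 47 59 81 122 77 122 76
-101.0 25 51 24 48 37 62 113 59 112 58
-100.0 25 59 23 56 24 47 105 46 105 48
-99.0 26 66 25 64 23 42 102 44 101 44
-98.0 28 71 28 71 28 43 101 43 100 42
-97.0 30 77 30 77 30 43 102 43 102 43
-96.0 32 82 32 81 31 44 104 45 104 45
t 6.5 pos [ 0.4963 -0.1503  0.1585] yaw 87.6524192385157 tilt z [ 0.  0. -1.] F [-0.4269 -0.3897 -0.0688] w 0.0007159319796202349
[[np.float64(0.1), np.float64(0.1), np.float64(4.2)], np.float64(0.1)]
[[np.float64(0.1), np.float64(0.1), np.float64(4.2)], np.float64(0.1)]
```

View pics/r3.png

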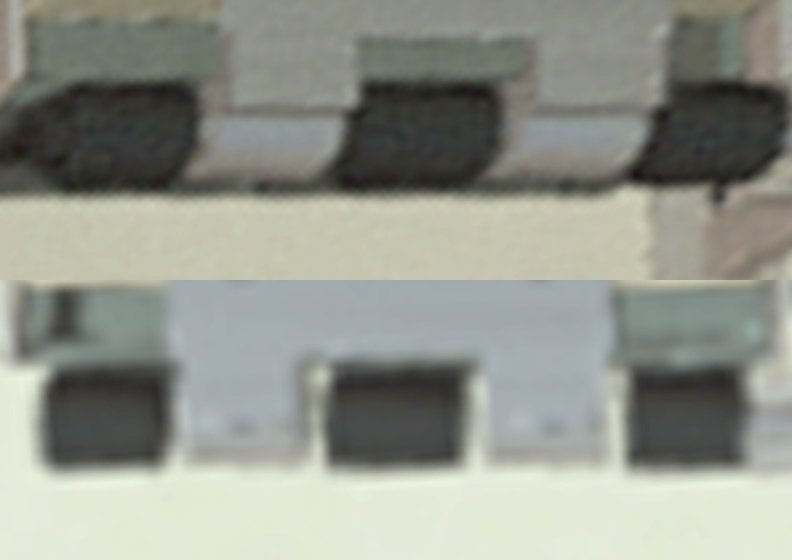

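The unobstructed views agree. In the top view the front edges are at -102.6 for the dark knuckles and -102.1 for the pale ones. Next I'll lower the shut fingers behind the pin head.

Emit:
drive_tool(
  commands=[
    [[0,0.1,4],0,0],
    [[0,0,3],0,0],
    [[0,0,1.3],0,0],
    [[0,0,0],0,0],
  ],
)

```text
clock: 7.0
ee_pos: [0.4967, -0.1507, 0.0751]
eef_rot: [0.722, 0.692, -0.0, -0.001]
force: [0.6, -0.2, 0.0]
grip_width: 0.0003
grip_force: 0.0
```

Emit:
drive_tool(
  commands=[
    [[1,0,0],0,0],
    [[1,0,0],0,0],
    [[1,0,0],0,0],
    [[1,0,0],0,0],
    [[0,0,0],0,0],
  ],
)

```text
clock: 7.62
ee_pos: [0.4988, -0.1094, 0.0757]
eef_rot: [0.721, 0.693, 0.0, -0.0]
force: [0.1, 0.3, -0.2]
grip_width: -0.0
grip_force: 0.0
```

Run:
```python
from h import *
import cv2
a=vision.read_camera("scene");cv2.imwrite("pics/s4.png",a)
m=cv2.inRange(cv2.cvtColor(a,cv2.COLOR_BGR2HSV),(0,150,60),(8,255,255))+cv2.inRange(cv2.cvtColor(a,cv2.COLOR_BGR2HSV),(172,150,60),(180,255,255))
n,l,s,c=cv2.connectedComponentsWithStats(m)
P=[.6005,.115,-.043]
for i in range(1,n):
    if s[i,4]>8: print(s[i],c[i],w2c(P,back("scene",c[i],.073)))
plan([.507,0.01,.075],87.5,1)
```

```text
[457  92  10   4  10] [461.5  93.8] [-150.481  -691.0248   73.    ]
[479  96  17   9  72] [486.6667 100.0694] [-210.1522 -711.7769   73.    ]
[329 175  10   9  47] [334.2553 178.2979] [ -94.0831 -211.7121   73.    ]
[283 185   4   3   9] [284.6667 186.1111] [ -32.1096 -119.7599   73.    ]
[255 315  12  13 122] [260.4098 321.    ] [-202.6549  134.6078   73.    ]
t 7.675 pos [ 0.4987 -0.1101  0.0755] yaw 87.64794300796318 tilt z [-0.0001  0.0004 -1.    ] F [ 0.2662 -0.1035 -0.5334] w 0.0002976657544403033
[[np.float64(12.0), np.float64(0.3), np.float64(0.1)], np.float64(0.1)]
```

The head moved 27 mm with no resistance. The nose is at about y = -37, past the dead-stop at -48, so I'll keep pushing.

Emit:
drive_tool(
  commands=[
    [[1,0,0],0,0],
    [[1,0,0],0,0],
    [[1,0,0],0,0],
    [[1,0,0],0,0],
    [[1,0,0],0,0],
  ],
)

```text
clock: 8.3
ee_pos: [0.5009, -0.0603, 0.0755]
eef_rot: [0.722, 0.692, -0.0, 0.0]
force: [0.8, -1.3, -0.2]
grip_width: 0.0003
grip_force: 0.2
```

Emit:
drive_tool(
  commands=[
    [[1,0,0],0,0],
    [[1,0,0],0,0],
    [[1,0,0],0,0],
    [[0.5,0,0],0,0],
    [[0,0,0],0,0],
  ],
)

```text
clock: 8.93
ee_pos: [0.5024, -0.0255, 0.0756]
eef_rot: [0.722, 0.692, 0.0, -0.0]
force: [0.3, 0.3, 0.8]
grip_width: 0.0003
grip_force: 0.0
```

```bash
cat > m.py <<'E'
from h import *
import cv2
a=vision.read_camera("scene")
h=cv2.cvtColor(a,cv2.COLOR_BGR2HSV)
m=cv2.inRange(h,(0,150,60),(8,255,255))+cv2.inRange(h,(172,150,60),(180,255,255))
n,l,s,c=cv2.connectedComponentsWithStats(m)
for i in range(1,n):
    if s[i,4]>8:
        q=w2c([.6005,.115,-.043],back("scene",c[i],.073))
        if abs(q[0]+90)<15: print(s[i],q)
plan([.507,0.015,.075],87.5,1)
E
python3 m.py
```

```text
[304 196  10  10  52] [ -93.7483 -127.6095   73.    ]
t 8.975 pos [ 0.5023 -0.026   0.0755] yaw 87.58998296435753 tilt z [-0. -0. -1.] F [ 0.1131 -0.4307  0.0635] w 0.00041104378510932015
[[np.float64(4.1), np.float64(0.3), np.float64(0.1)], np.float64(0.1)]
```

Emit:
drive_tool(
  commands=[
    [[1,0,0],0,0],
    [[1,0,0],0,0],
    [[1,0,0],0,0],
    [[0.5,0,0],0,0],
    [[0,0,0],0,0],
  ],
)

```text
clock: 9.6
ee_pos: [0.5038, 0.0096, 0.0755]
eef_rot: [0.722, 0.692, 0.0, -0.0]
force: [-0.5, -0.4, -0.1]
grip_width: 0.0006
grip_force: 0.0
```

Emit:
drive_tool(
  commands=[
    [[0.2,0,0],0,0],
    [[0,0,0],0,0],
  ],
)

```text
clock: 9.85
ee_pos: [0.5039, 0.0107, 0.0755]
eef_rot: [0.722, 0.692, -0.0, 0.0]
force: [0.3, -0.2, 0.2]
grip_width: 0.0002
grip_force: 0.0
```

Emit:
drive_tool(
  commands=[
    [[0.2,0,0],0,0],
    [[0,0,0],0,0],
  ],
)

```text
clock: 10.1
ee_pos: [0.504, 0.0128, 0.0755]
eef_rot: [0.722, 0.692, -0.0, 0.0]
force: [-0.3, -1.0, 0.4]
grip_width: 0.0008
grip_force: 0.1
```

```bash
python3 m.py
```

```text
[294 206   9   8  43] [-93.3676 -91.9684  73.    ]
t 10.15 pos [0.504  0.0128 0.0755] yaw 87.56861054883647 tilt z [ 0.     -0.0001 -1.    ] F [ 0.202   0.1075 -0.9036] w 0.00044261411879869606
[[np.float64(0.2), np.float64(0.3), np.float64(0.1)], np.float64(0.1)]
```

Emit:
drive_tool(
  commands=[
    [[0.2,0,0],0,0],
    [[0,0,0],0,0],
  ],
)

```text
clock: 10.4
ee_pos: [0.504, 0.0134, 0.0755]
eef_rot: [0.722, 0.692, -0.001, 0.001]
force: [-0.1, -4.8, -0.4]
grip_width: 0.0005
grip_force: 2.4
```

Emit:
drive_tool(
  commands=[
    [[0.1,0,0],0,0],
    [[0,0,0],0,0],
  ],
)

```text
clock: 10.65
ee_pos: [0.504, 0.0135, 0.0755]
eef_rot: [0.722, 0.691, -0.001, 0.001]
force: [-0.2, -7.2, 0.8]
grip_width: 0.0007
grip_force: 3.4
```

Emit:
drive_tool(
  commands=[
    [[0.1,0,0],0,0],
    [[0,0,0],0,0],
  ],
)

```text
clock: 10.9
ee_pos: [0.504, 0.0136, 0.0755]
eef_rot: [0.723, 0.691, -0.002, 0.001]
force: [-1.0, -8.6, 1.3]
grip_width: 0.0003
grip_force: 4.2
```

It has stopped hard, at the y expected for head-home. I'll back off, rise and check.

Emit:
drive_tool(
  commands=[
    [[-2,0,0],0,0],
    [[-2,0,0],0,0],
    [[-2,0,-4],0,0],
    [[-5,0,-5],0,0],
    [[-5,0,-3],0,0],
  ],
)

```text
clock: 11.52
ee_pos: [0.4988, -0.1365, 0.1921]
eef_rot: [0.721, 0.693, 0.001, 0.001]
force: [0.9, -0.2, 0.1]
grip_width: 0.0006
grip_force: 0.0
```

```bash
python3 m.py
python3 - <<'E'
from h import *
import cv2
b=vision.read_camera("top");a=vision.read_camera("scene")
f=lambda im,x,y,w,h,s:cv2.convertScaleAbs(cv2.resize(im[y:y+h,x:x+w],None,fx=s,fy=s,interpolation=cv2.INTER_CUBIC),alpha=1.5)
t=f(b,150,135,160,130,2.4);s=f(a,165,155,195,180,4)[:560]
k=f(a,215,190,100,75,7.8)[:360]
t=f(b,150,185,160,45,4.8)
o=np.zeros((600,800,3),np.uint8);o[:k.shape[0],:k.shape[1]]=k;o[365:365+216,:768]=t
cv2.imwrite("pics/c5.png",o)
for n,z,im0,im in(("scene",0,cv2.imread("pics/scene0.png"),a),):
    for nm,x,y in(("vial",247,312),("beaker",168,260),("timer",268,168)):
        print(nm,np.abs(im0[y:y+25,x:x+28].astype(int)-im[y:y+25,x:x+28]).mean())
E
```

```text
[294 206   8   8  40] [-93.2815 -91.4967  73.    ]
t 11.575 pos [ 0.4994 -0.1466  0.1953] yaw 87.14746234934039 tilt z [ 0.0072 -0.0063 -1.    ] F [ 0.9789 -6.7911  1.6193] w 0.00019245042292765876
[[np.float64(16.2), np.float64(-0.0), np.float64(12.0)], np.float64(-0.4)]
vial 4.660952380952381
beaker 4.088571428571429
timer 3.8971428571428572
```

View pics/c5.png

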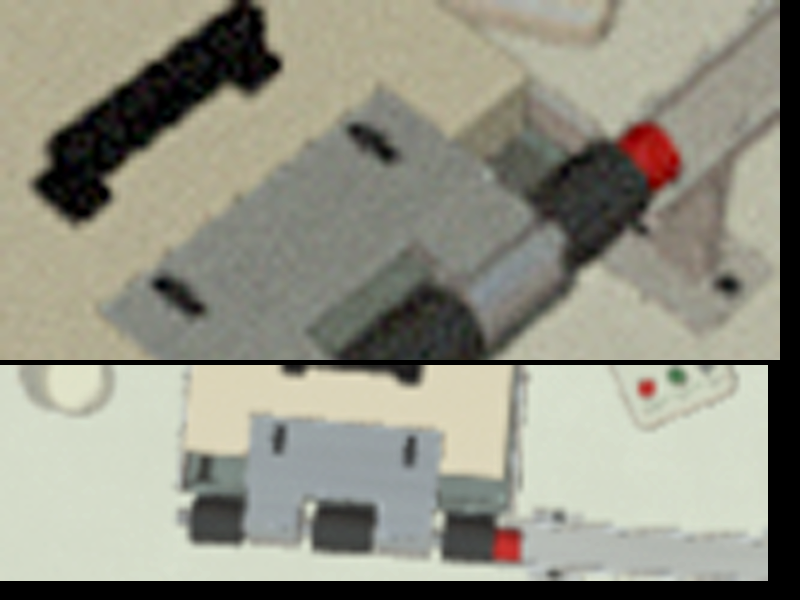

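The check picture shows the red head flush against the first knuckle at (507,545), the nose just out of the last one at (183,516), and the lid flat. The vial, beaker and timer have not moved. I'll let the arm settle, then hand in.

Emit:
drive_tool(
  commands=[
    [[0,0,0],0,0],
    [[0,0,0],0,0],
    [[0,0,0],0,0],
  ],
)

```text
clock: 12.05
ee_pos: [0.4975, -0.1359, 0.1891]
eef_rot: [0.721, 0.693, -0.0, -0.001]
force: [-0.2, -0.9, 0.2]
grip_width: 0.0006
grip_force: 0.0
```

```bash
python3 -c "
from workcell import env
print(env.get_state()['force'],env.sign_off())"
```

```text
the job is handed in; nothing more can be done
[-0.15978904 -0.87665548  0.17244697] None
```

The job is handed in at about 12 s: the lid lies flat with its knuckles in line, the pin is through all five with its head against the first, and the vial, beaker and timer have not moved.

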